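# Post a seed packet through the drop-box flap

## Robot

A 6-joint arm with a two-finger parallel gripper is mounted at the origin on a cart in front of the work surface, level with it; the furniture and walls round the work are solid. World frame = base frame: x ahead of the robot, y to its left, z up, the work surface at z = 0. Lengths are in m, angles in degrees, forces in N, time in s.
With the tool pointing down it reaches from about 0.375 to 0.9 m from the base axis. Payload 3.1 kg.
Tool frame: the origin (TCP) lies at the very end of the fingers, on their centre line; the grasp point (between the pads) lies behind it (bot.grip_depth is the z of the grasp point in the tool frame, in m); z points along the fingers, y is the direction in which the jaws open and shut (so a half turn about z gives the same grasp; the last joint's range is limited). The gripper opens to 87 mm and grips with 3 to 60 N. Pads are 19 mm wide; open, the fingers measure 117 mm over their backs; the gripper's body (75 mm by 190 mm) begins 51 mm behind the grasp point.
Start: joints at [-77.321, 30.224, 82.088, -0, 67.689, -10.227], TCP at [0.243, -0.576, 0.223] pointing down, gripper open.
Joint ranges: [-176.69, 176.69], [-43.24, 126.21], [12.49, 139.97], [-82, 262], [0, 151.66], [-163.58, 163.58]. Speed limits (degrees/s): [159.86, 159.86, 180, 180, 180, 180].

## Interface

Orientations are given as a 3x3 rotation matrix whose columns are the frame's x, y, z axes.
In Python, from rig import bot, vision gives the robot as it stands. The module is installed in compiled form; this text tells all that it offers.
- The arm moves only by the shell command python3 -m jog 'ROWS'. ROWS is JSON, a list of rows, each a list of 3 entries, a list of its own where there are three numbers: the shift along the tool's x, y, z in mm, then the turn, a rotation vector about the tool's x, y, z in degrees, then the closure, from 0 (fully open) to 1 (shut). In form: [[[dx, dy, dz], [wx, wy, wz], fingers], ...]. A call has 1 to 12 rows; each row is the pose to reach, as a shift and turn from the pose commanded when the call began, along the tool's axes at that moment; what a row does not reach only later rows make up. A row lasts 1/12 s, in which the tool goes at most 41.7 mm and 7.16 degrees, less where a joint would pass 70% of its speed; a pose out of reach is approached as far as the arm can. A call with a gripper value outside its range is refused whole. The fingers move at their own pace and stop on an object; the grip force is fixed at half the most. Time passes only in rows, so rows that repeat a pose let the fingers close. It gives the time, the measured TCP pose, the force and the opening at its end, in the units of the state.
- bot.read_state(): the state, without advancing time (a new reading comes with each control period).
- vision.capture(name): name is "scene" or "top"; returns the picture (384x512x3 uint8, red, green, blue); there is no depth.
- vision.camera_info(name): a dict with "intrinsics" (3x3 intrinsics, pixels), "camera_from_world" (4x4, takes a point from world to camera coordinates). Camera axes: x right, y up, looking along -z (the intrinsics and any distortion apply to the point x, -y, -z); pixel columns grow to the right and rows downward; lengths in m; the calibration is good to about 2 mm. A picture is of the moment at which its call begins. camera_info takes no time and is no camera call.
- bot.hand_in(): hands the job in, once; it reports no verdict.
The state is a dict: "time_s": time; "joint_positions": joint angles; "qvel": joint speeds; "tau": joint torques, N m; "position": TCP position; "tcp_rot": TCP orientation; "force": force on the tool from outside, world axes, zero at the start; "moment": the same for the moment, N m; "opening": opening from 0.0 (shut) to 1.0 (fully open).
Only numpy, scipy, OpenCV 4.12 (cv2) and the standard library are available. Lean on these libraries where they do the work, as an engineer would, in place of code of your own. Each camera call takes 0.05 s, during which the arm holds its last target. There are 200 camera calls.

## Task

Post the seed packet that lies on the ledge of the white drop box: with one finger press down the box's press plate so that its self-closing flap swings open, and while you hold the flap open push the packet along the ledge with the other finger until it drops into the bin. Do not lift the packet and do not shove the closed flap open with it; finish with the flap let go and shut again, and leave the other things where they stand.

Things in the scene. Friction and masses are not known exactly. Their poses are not given: they have to be found in the camera images.
- drop_box: White sheet-metal drop box, fixed, 374 mm long (x) and 116 mm wide: ledge, then bin. Origin: on the table under the middle of the flap's hinge; +x along the ledge into the bin, +y to the press plate's side, z up. Hinge shaft: along y at x = 0, z = 182 mm, 9 mm thick (bearings 22 mm), the packet passes below it. Bin walls from x = -18 mm, 180 mm high; clear roof from x = 24 mm, top z = 187 mm.
- packet: Brown paper seed packet, filled, 115 x 59 x 20 mm, about 35 g, rigid, flat on the ledge with its long way (its x) along the ledge. Origin: centre of its underside. It starts with its middle at x = -80 to -56 mm in the drop box's frame, within 6 mm of the lane's middle, turned up to 0.1 rad.
- drop_flap (a joint): Spring hinge, rad: 0 shut, grows as it opens, stop 0.95. Turns one bent part: the aluminium flap (102 mm wide, 48 mm down from the shaft, slanting 24 degrees into the box when shut; lower edge over the ledge: 8 mm shut, 24 at 0.55, 33 at 0.75 rad) and the press plate. Takes 1 to 2 N at the plate's outer end, up to 8 N near the shaft; shuts within half a second when let go.
- press_plate (a point): On the top face of the press plate, mid width, 15 mm from its outer (-x) end. Flat aluminium strip 145 x 44 x 4 mm at y = 58 to 102 mm (drop box frame). Flap shut: slopes from x = -42, z = 166 mm up to x = -148, z = 265 mm. Joint at 0.75: level, top at z = 142 mm (12 above the ledge), x = -165 to -20 mm, so a fingertip near ledge height slides along it, flap held open.
- jar_near: Screw-top glass sample jar, 60 mm wide, 78 mm high, standing beside the ledge on the side away from the press plate; leave it. Origin: centre of its underside.
- jar_far: Screw-top glass sample jar, 60 mm wide, 78 mm high, standing beside the bin on the press plate's side; leave it. Origin: centre of its underside.
- packet_b: Another seed packet, 116 x 62 x 22 mm, lying on the table; leave it. Origin: centre of its underside.
- tape: Roll of tape, 111 mm wide, 48 mm high, lying on the table; leave it. Origin: centre of its underside.
- ledge_end (a point): Middle of the ledge's inner edge (drop box frame: x = -12, y = 0, z = 130 mm). The ledge is level at z = 130 mm from x = -190 to here, between two guides 10 mm high (inner faces y = +-48 mm, x = -189 to -11 mm). What has its middle past this edge tips into the bin: floor z = 6 mm, x = -12 to 180 mm, y = +-54 mm.
Not all that is in view belongs to the job. What is shaped like the packet but orange or yellow is not meant.

How it is judged:
By the outcome, as a careful person would: the job done as asked, in the order asked, and still so for the second after the job is handed in, with the robot touching nothing.
It also fails if it takes over 40 s, if anything falls off the work surface, if the arm or the gripper's body presses on something with over 40 N, if the wrist force passes 120 N, or if a joint passes its speed limit or range.

## Working session

There is one attempt and no reset: what is moved stays moved. The work goes in short steps, Python scripts to look and compute and a shell command to move; the robot and the scene stay as the last step left them, time stands still between calls to the robot, and variables do not carry over. Pictures are saved under pics/ and viewed, about 8 in all and at most 12, crops included, and the job is handed in when it is done.

```bash
mkdir -p pics
python3 - <<'E'
from rig import bot, vision
import cv2,numpy as np
np.set_printoptions(precision=4,suppress=True)
for n in("scene","top"):
    im=vision.capture(n); cv2.imwrite(f"pics/{n}0.png",im[:,:,::-1])
    i=vision.camera_info(n); print(n,i)
print(bot.grip_depth); s=bot.read_state(); print(s)
E
```

```text
scene {'intrinsics': array([[382.1635,   0.    , 254.0361],
       [  0.    , 382.1635, 191.8371],
       [  0.    ,   0.    ,   1.    ]]), 'camera_from_world': array([[-0.6394, -0.7688, -0.0106,  0.3957],
       [ 0.5401, -0.459 ,  0.7054, -0.4405],
       [-0.5472,  0.4453,  0.7087, -1.0413],
       [ 0.    ,  0.    ,  0.    ,  1.    ]])}
top {'intrinsics': array([[449.2945,   0.    , 248.9205],
       [  0.    , 449.2945, 196.4971],
       [  0.    ,   0.    ,   1.    ]]), 'camera_from_world': array([[-0.0285, -0.9996,  0.009 , -0.008 ],
       [ 0.9883, -0.0268,  0.1499, -0.6499],
       [-0.1496,  0.0131,  0.9887, -1.5566],
       [ 0.    ,  0.    ,  0.    ,  1.    ]])}
-0.0187
{'time_s': 0.1, 'joint_positions': array([-77.3206,  30.2746,  82.1504,  -0.0011,  67.6912, -10.2287]), 'qvel': array([-0.0582, -0.0729, -0.2226,  0.064 , -0.126 ,  0.0303]), 'tau': array([ -0.0002, -44.0985, -17.7151,   0.0636,   0.0534,  -0.0001]), 'position': array([ 0.2431, -0.575 ,  0.2217]), 'tcp_rot': array([[ 0.9211,  0.3893, -0.0005],
       [ 0.3893, -0.9211,  0.002 ],
       [ 0.0003, -0.002 , -1.    ]]), 'force': array([-0.0487,  0.1879, -0.6403]), 'moment': array([ 0.0104, -0.0396,  0.0503]), 'opening': 0.9987745287266391}
```

View pics/scene0.png

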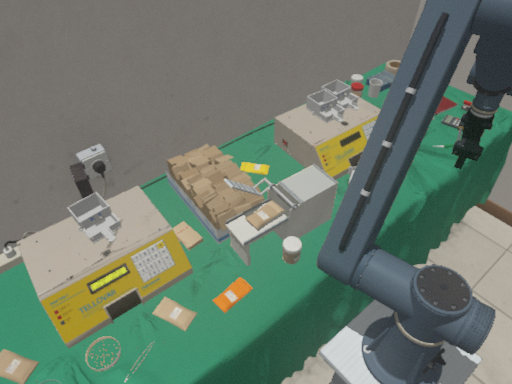

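View pics/top0.png

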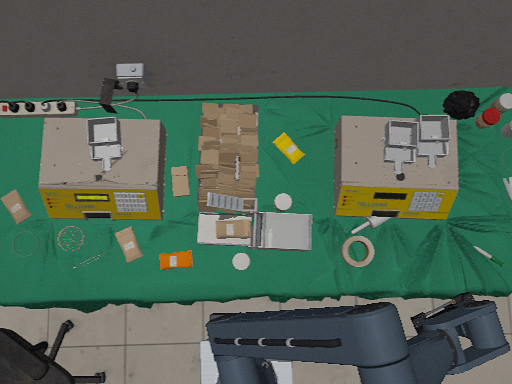

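The scene view shows the white box at about (285,205) with the packet at (265,215). The top view shows the ledge at cols 198-252, rows 213-247, the bin at cols 255-312, the plate near (230,203) and the jars at (241,261) and (283,201). I'll zoom in and measure.

```bash
cat > h.py <<'E'
from rig import bot, vision
import cv2,numpy as np
np.set_printoptions(precision=4,suppress=True)
def ray(n,u,v,z):
    i=vision.camera_info(n);K=i["intrinsics"];T=i["camera_from_world"]
    R=T[:3,:3];c=-R.T@T[:3,3]
    d=np.linalg.inv(K)@[u,v,1];d=R.T@(d*[1,-1,-1])
    return c+d*(z-c[2])/d[2]
def proj(n,P):
    i=vision.camera_info(n);K=i["intrinsics"];T=i["camera_from_world"]
    p=(np.atleast_2d(P)@T[:3,:3].T+T[:3,3])*[1,-1,-1];q=p@K.T
    return q[:,:2]/q[:,2:]
E
python3 - <<'E'
import cv2
a=cv2.imread("pics/top0.png")[185:277,190:320]; b=cv2.imread("pics/scene0.png")[150:270,220:350]
cv2.imwrite("pics/topc.png",cv2.resize(a,None,fx=6,fy=6,interpolation=cv2.INTER_CUBIC))
cv2.imwrite("pics/scenec.png",cv2.resize(b,None,fx=5,fy=5,interpolation=cv2.INTER_CUBIC))
E
```

```text
(no output)
```

View pics/topc.png

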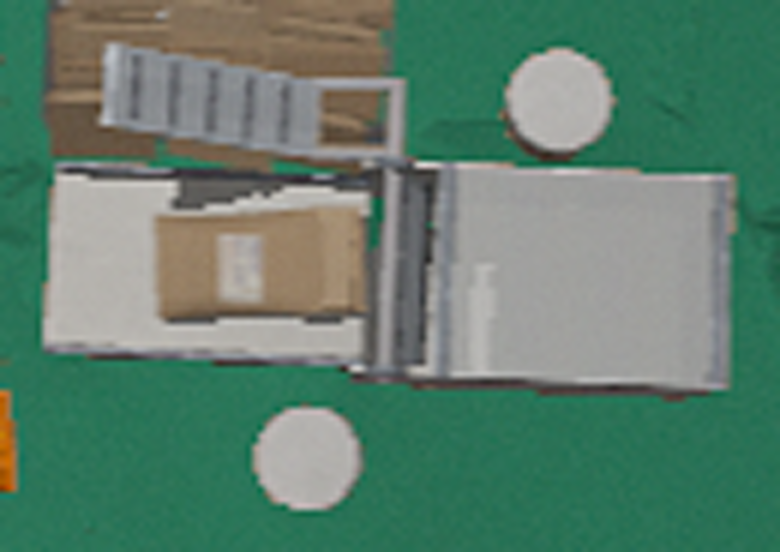

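View pics/scenec.png

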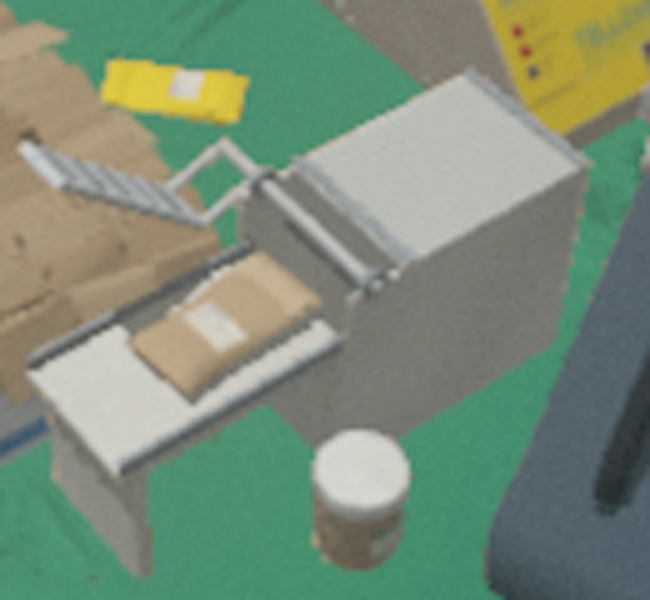

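Run:
```python
from h import *
f=lambda u,v:((u+.5)/6-.5+190,(v+.5)/6-.5+185)
P=lambda u,v,z:ray("top",*f(u,v),z)[:2]
# roof corners, box frame
img=[P(440,167,.187),P(733,175,.187),P(727,387,.187),P(433,380,.187),P(57,163,.140),P(44,350,.140)]
box=np.array([[.024,.058],[.184,.058],[.184,-.058],[.024,-.058],[-.190,.0495],[-.190,-.0495]])
img=np.array(img);print(img)
A=box-box.mean(0);B=img-img.mean(0)
th=np.arctan2((A[:,0]*B[:,1]-A[:,1]*B[:,0]).sum(),(A*B).sum())
R=np.array([[np.cos(th),-np.sin(th)],[np.sin(th),np.cos(th)]])
t=img.mean(0)-R@box.mean(0)
print("th",np.degrees(th),"t",t);print((box@R.T+t-img)*1000)
for c in[(157,217,.148),(160,318,.148),(365,314,.148),(367,210,.148)]:
    print("pk",R.T@(P(*c)-t)*1000)
for c in[(559,100,.078),(308,458,.078)]:print("jar",R.T@(P(*c)-t)*1000,P(*c))
W=lambda b:np.r_[R@np.array(b[:2])+t,b[2]]
pts=np.array([W(b) for b in[(-.148,.102,.265),(-.148,.058,.265),(0,.05,.182),(0,-.05,.182),(-.190,-.05,.14),(.184,-.058,.187)]])
print("top crop",(proj("top",pts)-[190,185])*6);print("scene crop",(proj("scene",pts)-[220,150])*5)
np.savez("box.npz",R=R,t=t)
```

```text
[[ 0.5751 -0.0681]
 [ 0.5664 -0.2266]
 [ 0.4525 -0.2177]
 [ 0.4607 -0.0606]
 [ 0.5886  0.1435]
 [ 0.4848  0.1519]]
th -94.2616788167219 t [ 0.5218 -0.0403]
[[ 2.765  -0.4203]
 [-0.4172 -1.5146]
 [-2.2463 -1.7472]
 [ 1.4943  0.6603]
 [-3.2944  2.0339]
 [ 1.6985  0.988 ]]
pk [-130.2341   24.6121]
pk [-125.41   -30.998]
pk [-12.7801 -23.5632]
pk [-14.2831  33.9353]
jar [ 95.4384 110.603 ] [ 0.625  -0.1437]
jar [ -40.9655 -102.9167] [0.4222 0.0082]
top crop [[114.0474  41.3247]
 [108.9628 125.9839]
 [392.9499 173.0502]
 [384.8141 358.0332]
 [ 39.6175 345.3714]
 [727.9652 388.6316]]
scene crop [[ 22.3232 137.4415]
 [ 62.1554 178.411 ]
 [265.5095 183.2631]
 [363.6226 274.2147]
 [113.0215 459.5447]
 [588.9071 155.2094]]
```

Box pose is about (0.522, -0.040), yaw -94.3°, with small residuals. In the box frame the packet's middle is at about (-70, 1) mm, turned about +4°, with its rear at x≈-130. Next I'll work out the approach: fingers 80 mm apart, at box y=0 (push) and y=80 (press).

```bash
cat > go.py <<'E'
import sys
from h import *
from scipy.spatial.transform import Rotation as Ro
b=np.load("box.npz");R=b["R"];t=b["t"]
s=bot.read_state();p=s["position"];T=s["tcp_rot"]
now=np.r_[R.T@(p[:2]-t),p[2]]*1000
print("t",s["time_s"],"box now",now.round(1),"F",s["force"].round(2),"open",round(s["opening"],3))
if len(sys.argv)>3:
    g=np.array(sys.argv[1:4],float)/1000
    w=np.r_[R@g[:2]+t,g[2]]
    D=np.eye(3);D[:2,1]=R[:,1];D[2,2]=-1;D[:2,0]=np.cross(D[:,1],D[:,2])[:2]
    print("shift mm",(T.T@(w-p)*1000).round(1),"turn deg",Ro.from_matrix(T.T@D).as_rotvec(degrees=True).round(2))
E
python3 go.py -143 40 320
```

```text
t 0.1 box now [ 553.9 -238.1  221.7] F [-0.05  0.19 -0.64] open 0.999
shift mm [ 565.7 -493.2  -97.2] turn deg [ -0.09  -0.08 -62.83]
```

```bash
python3 -m jog '[[[0,0,-42],[0,0,0],0.25],[[0,0,-84],[0,0,0],0.25],[[0,0,-98],[0,0,0],0.25],[[566,-493,-98],[0,0,-62.8],0.25],[[566,-493,-98],[0,0,-62.8],0.25],[[566,-493,-98],[0,0,-62.8],0.25],[[566,-493,-98],[0,0,-62.8],0.25],[[566,-493,-98],[0,0,-62.8],0.25],[[566,-493,-98],[0,0,-62.8],0.25],[[566,-493,-98],[0,0,-62.8],0.25],[[566,-493,-98],[0,0,-62.8],0.25],[[566,-493,-98],[0,0,-62.8],0.25]]'; python3 go.py -143 40 320
```

```text
time_s: 1.1
position: [0.4081, -0.2366, 0.3203]
tcp_rot: [[0.07, 0.998, -0.0], [0.998, -0.07, 0.0], [0.0, -0.0, -1.0]]
force: [2.0, -0.6, -0.1]
opening: 0.75
t 1.1 box now [204.2 -98.8 320.3] F [ 1.98 -0.58 -0.09] open 0.75
shift mm [346.5 140.5   0.4] turn deg [-0.02 -0.03  0.27]
```

```bash
python3 -m jog '[[[346,140,0],[0,0,0.2],0.25],[[346,140,0],[0,0,0.2],0.25],[[346,140,0],[0,0,0.2],0.25],[[346,140,0],[0,0,0.2],0.25],[[346,140,0],[0,0,0.2],0.25],[[346,140,0],[0,0,0.2],0.25],[[346,140,0],[0,0,0.2],0.25],[[346,140,0],[0,0,0.2],0.25],[[346,140,0],[0,0,0.2],0.25],[[346,140,0],[0,0,0.2],0.25],[[346,140,0],[0,0,0.2],0.25],[[346,140,0],[0,0,0.2],0.25]]'; python3 go.py -143 40 275
python3 - <<'E'
from h import *
a=vision.capture("scene")[110:280,190:370]; b=vision.capture("top")[165:285,170:330]
a=cv2.resize(a,(420,397),interpolation=3);b=cv2.resize(b,(380,285),interpolation=3)
c=np.zeros((397,800,3),np.uint8);c[:,:420]=a;c[:285,420:]=b
cv2.imwrite("pics/p1.png",c[:,:,::-1])
E
```

```text
time_s: 2.1
position: [0.5727, 0.0957, 0.3198]
tcp_rot: [[0.078, 0.997, -0.002], [0.997, -0.078, -0.001], [-0.001, -0.002, -1.0]]
force: [0.2, -0.1, 0.7]
opening: 0.748
t 2.1 box now [-139.4   40.7  319.8] F [ 0.16 -0.15  0.72] open 0.748
shift mm [ 3.6 -0.6 44.8] turn deg [-0.11  0.05 -0.18]
```

View pics/p1.png

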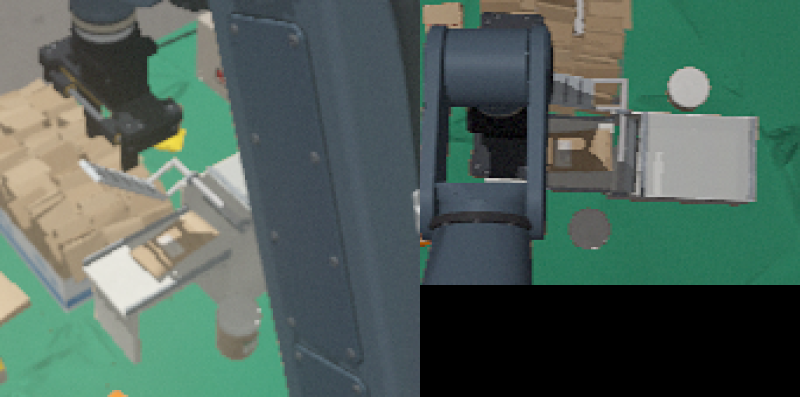

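The left panel shows the open gripper at about (130,120), above the plate's outer end at (90,165). The packet at (175,240) is untouched on the ledge. I'll descend slowly onto the plate.

```bash
python3 -m jog '[[[0,0,25],[0,0,0],0.25],[[0,0,40],[0,0,0],0.25],[[0,0,50],[0,0,0],0.25],[[0,0,58],[0,0,0],0.25],[[0,0,66],[0,0,0],0.25],[[0,0,74],[0,0,0],0.25],[[1,0,82],[0,0,0],0.25],[[2,0,90],[0,0,0],0.25],[[2,0,90],[0,0,0],0.25],[[2,0,90],[0,0,0],0.25]]'; python3 go.py -150 40 141
```

```text
time_s: 3.03
position: [0.5733, 0.0978, 0.2301]
tcp_rot: [[0.078, 0.997, -0.001], [0.997, -0.078, -0.0], [-0.0, -0.001, -1.0]]
force: [-0.9, -0.9, 0.2]
opening: 0.751
t 3.0333 box now [-141.5   41.1  230.1] F [-0.9  -0.86  0.23] open 0.751
shift mm [ 8.5 -1.  89.1] turn deg [-0.07  0.03 -0.21]
```

```bash
python3 -m jog '[[[1,0,10],[0,0,0],0.25],[[3,0,20],[0,0,0],0.25],[[5,0,30],[0,0,0],0.25],[[7,0,40],[0,0,0],0.25],[[8,0,50],[0,0,0],0.25],[[8,0,60],[0,0,0],0.25],[[8,-1,60],[0,0,0],0.25],[[8,-1,60],[0,0,0],0.25]]'; python3 go.py -150 40 141
python3 - <<'E'
from h import *
a=vision.capture("scene")[140:280,200:320]
cv2.imwrite("pics/p2.png",cv2.resize(a,None,fx=4,fy=4,interpolation=3)[:,:,::-1])
E
```

```text
time_s: 3.7
position: [0.5723, 0.1061, 0.1695]
tcp_rot: [[0.078, 0.997, -0.003], [0.997, -0.078, 0.0], [0.0, -0.003, -1.0]]
force: [-0.3, -0.2, 1.2]
opening: 0.755
t 3.7 box now [-149.7   39.5  169.5] F [-0.32 -0.16  1.21] open 0.755
shift mm [ 0.3  0.6 28.5] turn deg [-0.16 -0.01 -0.23]
```

View pics/p2.png

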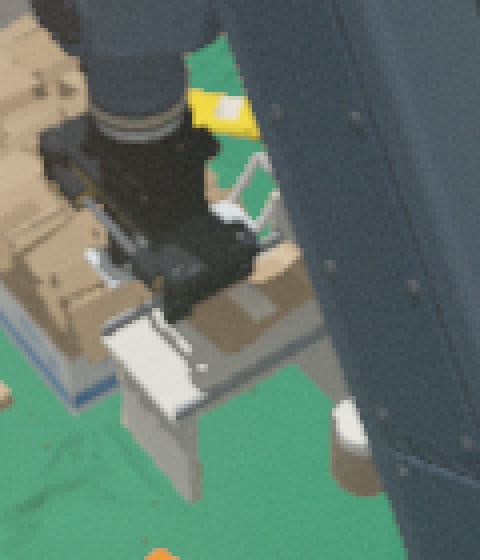

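The plate's outer end at (100,265) is being pressed down. The pushing finger's tip at (175,305) is behind the packet's rear edge at about (195,320). I'll go on to z≈140.

```bash
python3 -m jog '[[[0,0,8],[0,0,0],0.25],[[0,0,16],[0,0,0],0.25],[[0,0,23],[0,0,0],0.25],[[0,0,29],[0,0,0],0.25],[[0,0,29],[0,0,0],0.25],[[0,0,29],[0,0,0],0.25]]'; python3 go.py -60 40 140
```

```text
time_s: 4.25
position: [0.5726, 0.106, 0.1409]
tcp_rot: [[0.079, 0.997, -0.002], [0.997, -0.079, 0.0], [0.0, -0.002, -1.0]]
force: [-1.3, -0.1, 0.1]
opening: 0.751
t 4.25 box now [-149.7   39.8  140.9] F [-1.25 -0.08  0.09] open 0.751
shift mm [-89.7   0.5   0.9] turn deg [-0.1  -0.02 -0.24]
```

```bash
python3 -m jog '[[[-4,0,1],[0,0,0],0.25],[[-8,0,1],[0,0,0],0.25],[[-12,0,1],[0,0,0],0.25],[[-16,0,1],[0,0,0],0.25],[[-20,0,1],[0,0,0],0.25],[[-24,0,1],[0,0,0],0.25],[[-28,0,1],[0,0,0],0.25],[[-32,0,1],[0,0,0],0.25],[[-36,0,1],[0,0,0],0.25],[[-40,0,1],[0,0,0],0.25],[[-44,0,1],[0,0,0],0.25],[[-44,0,1],[0,0,0],0.25]]'; python3 go.py -55 40 140
python3 - <<'E'
from h import *
a=vision.capture("scene")[140:280,200:320];b=vision.capture("top")[175:275,180:320]
a=cv2.resize(a,(360,420),interpolation=3);b=cv2.resize(b,(420,300),interpolation=3)
c=np.zeros((420,780,3),np.uint8);c[:,:360]=a;c[:300,360:]=b
cv2.imwrite("pics/p3.png",c[:,:,::-1])
E
```

```text
time_s: 5.25
position: [0.5697, 0.061, 0.1406]
tcp_rot: [[0.079, 0.997, -0.0], [0.997, -0.079, -0.001], [-0.001, -0.0, -1.0]]
force: [-0.5, -1.3, 2.2]
opening: 0.751
t 5.25 box now [-104.6   40.3  140.6] F [-0.51 -1.34  2.23] open 0.751
shift mm [-49.6  -0.    0.6] turn deg [-0.    0.04 -0.26]
```

View pics/p3.png

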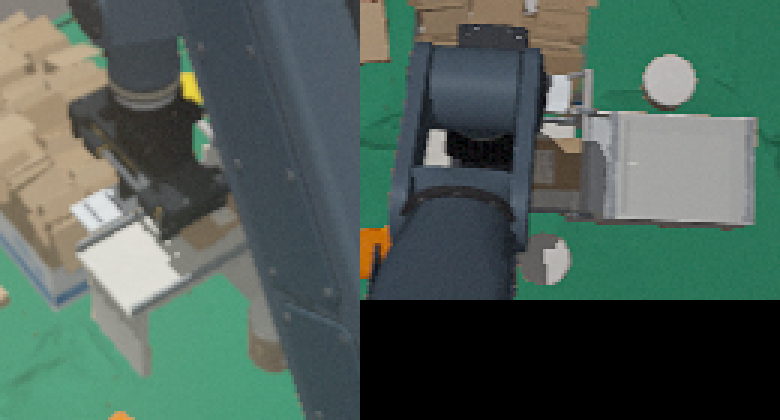

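Left: the plate at (95,205) is now level and the pushing finger sits at the packet's rear. Right: the packet at (570,175) has its nose under the shaft and past the flap line. I'll keep pushing.

```bash
python3 -m jog '[[[-4,0,1],[0,0,0],0.25],[[-8,0,1],[0,0,0],0.25],[[-12,0,1],[0,0,0],0.25],[[-16,0,1],[0,0,0],0.25],[[-20,0,1],[0,0,0],0.25],[[-25,0,1],[0,0,0],0.25],[[-30,0,1],[0,0,0],0.25],[[-35,0,1],[0,0,0],0.25],[[-40,0,1],[0,0,0],0.25],[[-45,0,1],[0,0,0],0.25],[[-50,0,1],[0,0,0],0.25],[[-50,0,1],[0,0,0],0.25]]'; python3 go.py
python3 - <<'E'
from h import *
a=vision.capture("scene")[140:280,200:320];b=vision.capture("top")[175:275,180:320]
a=cv2.resize(a,(360,420),interpolation=3);b=cv2.resize(b,(420,300),interpolation=3)
c=np.zeros((420,780,3),np.uint8);c[:,:360]=a;c[:300,360:]=b
cv2.imwrite("pics/p4.png",c[:,:,::-1])
E
```

```text
time_s: 6.35
position: [0.5658, 0.011, 0.1397]
tcp_rot: [[0.079, 0.997, 0.0], [0.997, -0.079, -0.001], [-0.001, 0.0, -1.0]]
force: [-0.7, -0.9, 3.9]
opening: 0.75
t 6.35 box now [-54.4  40.1 139.7] F [-0.7  -0.92  3.91] open 0.75
```

View pics/p4.png

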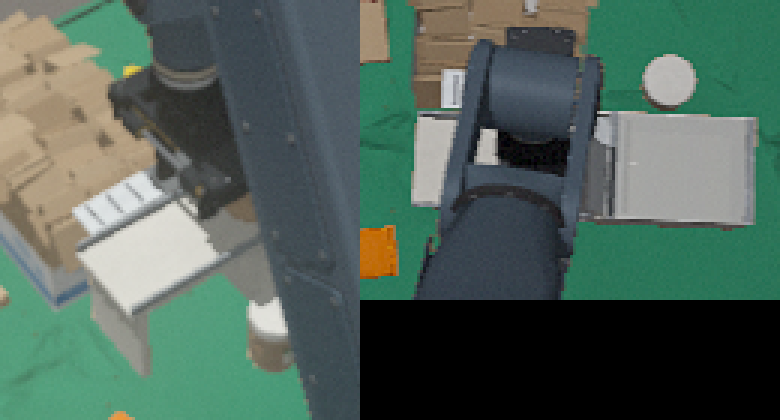

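The ledge is now mostly clear in the right panel. A brown patch at (245,210) in the left panel may be the packet's tail still on the ledge, so I'll push 20 mm further, with room to spare before the shaft.

```bash
python3 -m jog '[[[-4,0,0],[0,0,0],0.25],[[-8,0,0],[0,0,0],0.25],[[-12,0,0],[0,0,0],0.25],[[-16,0,0],[0,0,0],0.25],[[-20,0,0],[0,0,0],0.25],[[-20,0,0],[0,0,0],0.25],[[-20,0,0],[0,0,0],0.25],[[-20,0,0],[0,0,0],0.25]]'; python3 go.py
python3 - <<'E'
from h import *
a=vision.capture("scene")[140:280,200:320];b=vision.capture("top")[175:275,180:320]
a=cv2.resize(a,(360,420),interpolation=3);b=cv2.resize(b,(420,300),interpolation=3)
c=np.zeros((420,780,3),np.uint8);c[:,:360]=a;c[:300,360:]=b
cv2.imwrite("pics/p5.png",c[:,:,::-1])
E
```

```text
time_s: 7.12
position: [0.5643, -0.0079, 0.1398]
tcp_rot: [[0.078, 0.997, 0.0], [0.997, -0.078, -0.0], [-0.0, 0.0, -1.0]]
force: [-0.9, 1.0, 4.2]
opening: 0.751
t 7.1167 box now [-35.4  40.  139.8] F [-0.94  1.    4.15] open 0.751
```

View pics/p5.png

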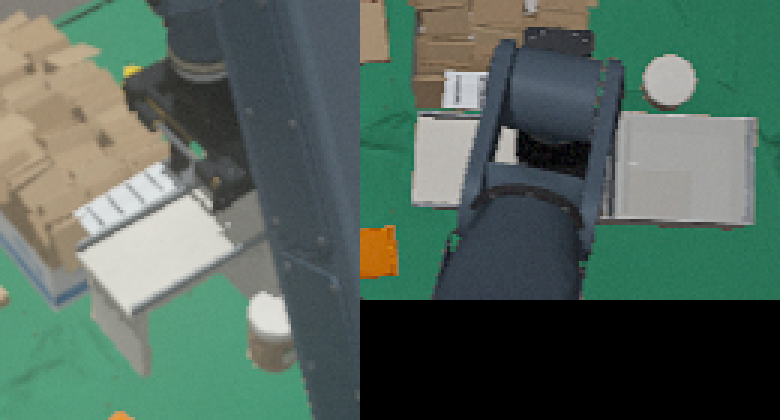

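The brown patch is gone in the left panel and the ledge looks bare. A packet-sized shape shows through the roof at about (655,190). I'll slide back with the flap still held open to check the ledge's inner end before letting go.

```bash
python3 -m jog '[[[8,0,0],[0,0,0],0.25],[[18,0,0],[0,0,0],0.25],[[28,0,0],[0,0,0],0.25],[[38,0,0],[0,0,0],0.25],[[48,0,0],[0,0,0],0.25],[[58,0,0],[0,0,0],0.25],[[68,0,0],[0,0,0],0.25],[[78,0,0],[0,0,0],0.25],[[88,0,0],[0,0,0],0.25],[[98,0,0],[0,0,0],0.25],[[98,0,0],[0,0,0],0.25],[[98,0,0],[0,0,0],0.25]]'; python3 go.py
python3 - <<'E'
from h import *
a=vision.capture("scene")[140:280,200:320];b=vision.capture("top")[175:275,180:320]
a=cv2.resize(a,(360,420),interpolation=3);b=cv2.resize(b,(420,300),interpolation=3)
c=np.zeros((420,780,3),np.uint8);c[:,:360]=a;c[:300,360:]=b
cv2.imwrite("pics/p6.png",c[:,:,::-1])
E
```

```text
time_s: 8.22
position: [0.5714, 0.0913, 0.1391]
tcp_rot: [[0.077, 0.997, -0.001], [0.997, -0.077, 0.001], [0.001, -0.001, -1.0]]
force: [-1.2, 0.2, 0.8]
opening: 0.748
t 8.2167 box now [-134.9   39.7  139.1] F [-1.23  0.2   0.84] open 0.748
```

View pics/p6.png

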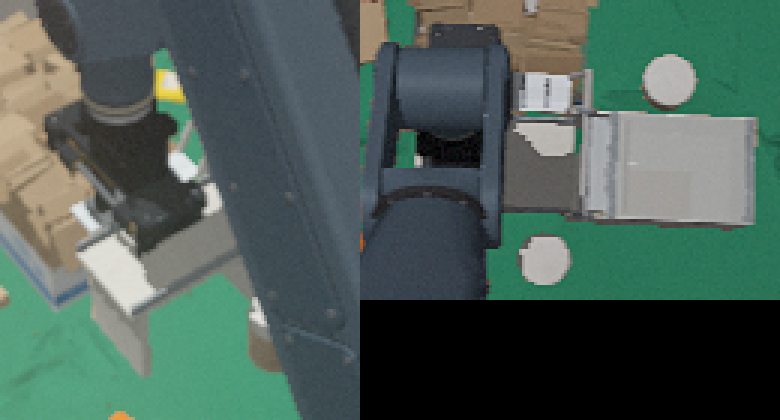

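The ledge is empty right up to the shaft in both panels, and the packet's outline lies inside the bin at about (655,190). I'll lift and let the plate follow up.

```bash
python3 -m jog '[[[0,0,-14],[0,0,0],0.25],[[0,0,-28],[0,0,0],0.25],[[0,0,-42],[0,0,0],0.25],[[0,0,-56],[0,0,0],0.25],[[0,0,-70],[0,0,0],0.25],[[0,0,-84],[0,0,0],0.25],[[0,0,-98],[0,0,0],0.25],[[0,0,-112],[0,0,0],0.25],[[0,0,-130],[0,0,0],0.25],[[0,0,-150],[0,0,0],0.25],[[0,0,-175],[0,0,0],0.25],[[0,0,-200],[0,0,0],0.25]]'; python3 -m jog '[[[40,0,0],[0,0,0],0.25],[[80,0,0],[0,0,0],0.25],[[120,0,0],[0,0,0],0.25],[[160,0,0],[0,0,0],0.25],[[200,0,0],[0,0,0],0.25],[[240,0,0],[0,0,0],0.25],[[240,0,0],[0,0,0],0.25],[[240,0,0],[0,0,0],0.25],[[240,0,0],[0,0,0],0.25],[[240,0,0],[0,0,0],0.25],[[240,0,0],[0,0,0],0.25],[[240,0,0],[0,0,0],0.25]]'
python3 - <<'E'
from h import *
a=vision.capture("scene")[140:280,200:320];b=vision.capture("top")[175:275,180:320]
a=cv2.resize(a,(360,420),interpolation=3);b=cv2.resize(b,(420,300),interpolation=3)
c=np.zeros((420,780,3),np.uint8);c[:,:360]=a;c[:300,360:]=b
cv2.imwrite("pics/p7.png",c[:,:,::-1])
E
```

```text
time_s: 9.32
position: [0.5711, 0.0893, 0.3396]
tcp_rot: [[0.079, 0.997, -0.003], [0.997, -0.079, 0.0], [-0.0, -0.003, -1.0]]
force: [-0.0, 0.4, 0.8]
opening: 0.75
time_s: 10.32
position: [0.591, 0.3276, 0.3398]
tcp_rot: [[0.081, 0.997, 0.0], [0.997, -0.081, -0.0], [-0.0, 0.0, -1.0]]
force: [-0.6, 0.9, -0.5]
opening: 0.748
```

View pics/p7.png

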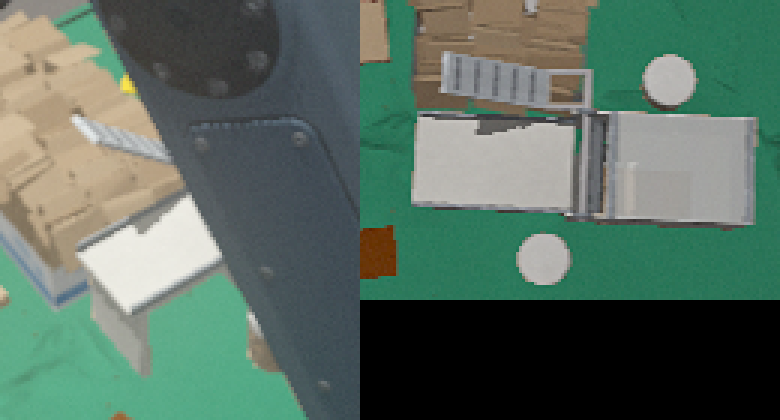

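The plate is back up at (490,80), the flap is shut and the ledge is bare. The packet shows under the clear roof at about (655,190), and both jars are in place. One numeric check of plate and jars against the first picture, then I'll hand in.

Run:
```python
from h import *
a=cv2.imread("pics/top0.png");b=vision.capture("top")[:,:,::-1]
cv2.imwrite("pics/topend.png",b)
for n,(r0,r1,c0,c1) in dict(plate=(190,212,203,260),jar_far=(190,213,272,296),jar_near=(250,272,230,253),packetb=(160,200,168,192),tape=(232,270,338,378),ledge=(218,244,212,252)).items():
    d=np.abs(a[r0:r1,c0:c1].astype(int)-b[r0:r1,c0:c1]).max(2)
    print(n,"mean",d.mean().round(1),"frac>50",(d>50).mean().round(3))
g=lambda m:cv2.cvtColor(m[188:210,200:262],cv2.COLOR_BGR2GRAY).astype(np.float32)
print("plate shift px",cv2.phaseCorrelate(g(a),g(np.ascontiguousarray(b))))
s=bot.read_state();print(s["time_s"],s["force"])
```

```text
plate mean 4.5 frac>50 0.0
jar_far mean 4.7 frac>50 0.0
jar_near mean 4.8 frac>50 0.0
packetb mean 4.6 frac>50 0.0
tape mean 4.8 frac>50 0.0
ledge mean 44.0 frac>50 0.514
plate shift px ((0.008425868005321746, 0.011539613967910256), 1.0091877843563755)
10.4667 [0.7096 0.0898 0.56  ]
```

Plate, jars, tape and the neighbouring packet match the first picture; only the ledge has changed.

```bash
python3 -c "
from rig import bot
print(bot.hand_in())"
```

```text
the job is handed in; nothing more can be done
None
```

The seed packet is in the bin, the flap is shut again, and I handed the job in at about 10.5 s. I pressed the plate down level with one finger. Holding the flap open, I slid the packet along the ledge with the other finger until it dropped. Then I slid back, saw the ledge was empty, lifted to let the flap close and moved the arm clear.

**Last checks:**
- **Ledge and bin:** The ledge is bare, and the packet's outline shows through the clear roof of the bin. A small brown sliver between the shaft and the roof is most likely the packet's tail inside the bin. I did not confirm how it lies.
- **Flap:** The press plate is back at its starting position, within 0.02 pixels in the top view, so the flap is fully shut.
- **Other things:** Both jars, the tape and the packet beside the tray look unchanged from the first picture.
- **Forces:** The tool force was at most about 4 N in the readings after each move.

No check failed. At one point the packet's tail still seemed to be on the ledge, so I pushed 20 mm further and it dropped.

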